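Clear a jammed sample jar into the bench waste bin

ROBOT

A 6-joint arm with a two-finger parallel gripper is mounted at the origin on the work surface. World frame = base frame: x ahead of the robot, y to its left, z up, the work surface at z = 0. Lengths are in mm, angles in rad, forces in N, time in s.
With the tool pointing down it reaches from about 400 to 925 mm from the base axis. Payload 3.4 kg.
Tool frame: the origin (TCP) lies midway between the tips of the shut fingers; the grasp point (between the pads) lies 19 mm behind it (robot.grip_point_offset is the distance from the TCP to the grasp point, in mm); x points along the fingers, z is the direction in which the jaws open and shut, and the axes are right-handed (so a half turn about x gives the same grasp; the last joint's range is limited). The gripper opens to 85 mm and grips with 20 to 120 N. Pads are 22 mm wide; open, the fingers measure 114 mm over their backs; the gripper's body (76 mm by 85 mm) begins 54 mm behind the grasp point. The pads swing forward as they close: fully open they stand 13 mm farther back than shut.
Start: joints at [1.192, 0.307, 1.506, -0, 1.328, -0.073], TCP at [172.582, 548.495, 196.305] pointing down, gripper open.
Joint ranges: [-3.12, 3.12], [-1.05, 2.28], [0.14, 2.33], [-1.42, 4.57], [0.1, 2.73], [-2.68, 2.68]. Speed limits (rad/s): [2.57, 2.57, 3.14, 3.14, 3.14, 3.14].

INTERFACE

Orientations are given as a unit quaternion [x, y, z, w].
In Python, from workcell import robot, optics, job gives the robot as it stands.
- The arm moves only by the tool arm_command, never from a script. Its argument "commands" is a list of rows, each an object with "hand": the finger opening in m, from 0 to 0.0854; "dp": the shift along the tool's x, y, z in m, a list of three; "turn": the turn, a rotation vector about the tool's x, y, z in degrees, a list of three. A call has 1 to 10 rows; each row is the pose to reach, as a shift and turn from the pose measured when the call began, along the tool's axes at that moment; what a row does not reach only later rows make up. A row lasts 1/10 s, in which the tool goes at most 50 mm and 8.59 degrees, less where a joint would pass 70% of its speed; a pose out of reach is approached as far as the arm can. A call with a gripper value outside its range is refused whole. The fingers move at their own pace and stop on an object; the grip force is fixed at half the most. Time passes only in rows, so rows that repeat a pose let the fingers close. It gives the time, the measured TCP pose, the force and the opening at its end, in the units of the state.
- robot.observe(): the state, without advancing time (a new reading comes with each control period).
- optics.get_image(name): name is "scene" or "side" or "wrist"; returns the picture (420x560x3 uint8, blue, green, red); there is no depth.
- optics.camera_info(name): a dict with "vfov" (degrees; the focal length in pixels is half the picture's height over the tangent of half this angle, whatever the lens; pixels are square), "cx", "cy" (the principal point, pixels), "origin" and "rotation" of the camera in the world. Camera axes: x right, y up, looking along -z (the intrinsics and any distortion apply to the point x, -y, -z); pixel columns grow to the right and rows downward; lengths in mm; the calibration is good to about 2 mm. A picture is of the moment at which its call begins: read the wrist's pose just before it. camera_info takes no time and is no camera call; for the wrist camera it gives the pose at the moment of the call.
- job.finish_job(): hands the job in, once; it reports no verdict.
The state is a dict: "t": time; "qpos": joint angles; "joint_velocities": joint speeds; "effort": joint torques, N m; "position": TCP position; "tcp_rot": TCP orientation; "ft_force": force on the tool from outside, world axes, zero at the start; "ft_torque": the same for the moment, N m; "opening": opening from 0.0 (shut) to 1.0 (fully open).
Only numpy, scipy, OpenCV 4.12 (cv2) and the standard library are available. Lean on these libraries where they do the work, as an engineer would, in place of code of your own. Each camera call takes 0.05 s, during which the arm holds its last target. There are 200 camera calls.

TASK

A sample jar is jammed in the feed sleeve of the bench waste bin: with the square push rod, push it right through and out of the sleeve's far end, so that it rolls down the ramp and rests against the closed lid, then lay the rod down flat on its rest or on the bench. Then press the bin's hand lever gently down to its stop, without forcing it, and hold it fully down for about two seconds while the jar rolls in under the raised lid; then ease the lever up so that the lid comes down shut without slamming. Do not touch the jar or the lid with the gripper, and leave the beaker, the bottle and the slide box where they are.

Things in the scene. Friction and masses are not known exactly. Their poses are not given: they have to be found in the camera images.
- bin: Bench waste bin, fixed: white bin box, grey stand, steel ramp. Origin: on the bench under its middle. Its +y runs from the sleeve's near end to its far end, its +x downhill along the ramp. Bin box in its frame: x 20 to 160, y -71 to 71 mm, 138 mm high, 6 mm walls and floor, open towards the ramp above 85 mm. Its lid and ramp are told below.
- sleeve_in (a point): Middle of the near end of the feed sleeve, on the jar's axis line: a grey square tube, bore 50 x 50, walls 5, 70 mm long, level along the bin's y, rolled 19 degrees about it like the ramp. The line lies 143 mm above the bench, 22 mm above the bore's floor. Nothing of the sleeve or of the spring pad in its roof stands over 45 mm above it.
- sleeve_out (a point): Middle of the far end of the sleeve, 70 mm from sleeve_in along the bin's +y; here (25 mm inside the ramp's side board) the jar comes out onto the ramp's upper end. Ramp: in the bin's frame x -114 to 26, inner y -65 to 65 mm, sloping down 19 degrees to +x, 85 mm high at its foot, 36 mm side boards (168 mm above the bench at its upper end).
- jar_center (a point): Centre of the sample jar: amber glass with a white cap, a plain cylinder 44 mm in diameter, 80 mm long, 80 to 160 g, lying along the bin's y axis in the sleeve. A sprung rubber pad in the sleeve's roof clamps it: 5 to 12 N of steady push moves it. It rolls off down the ramp only when the whole jar is out of the sleeve. Own axis: y.
- rod_center (a point): Centre of the push rod: square aluminium bar 18 x 18 x 180 mm, 140 g, long axis its own x, both ends alike. It starts lying level in the notches of its rest, 44 mm above the bench.
- rest: Rod rest, grey, fixed: base 170 x 50 x 8 mm with two saddles 16 mm thick centred 62 mm either side of the middle along its x; saddle seats 35 mm above the bench, notch 28 mm wide between 6 mm high lips. Origin: on the bench under its middle; the rod lies along its x axis. Between the saddles there is 108 mm of free length for the fingers.
- lever_pad (a point): Middle of the top of the lever's grey pad (50 mm across, 45 mm along the arm). The lever's arm runs level from the bin's +y side along the bin's +y; its pivot is 105 mm back from the pad and 90 mm above the bench. At rest the pad top is 97 mm above the bench; fully pressed it is about 46 mm lower and 10 mm nearer the bin.
- lever (a joint): Lever angle in rad: 0 at rest (up, lid shut), 0.45 fully down on a hard stop (lid raised 0.765 rad; the lid turns 1.7 times as far as the lever). Springs back: pressing at the pad takes about 5 N at first and 11 N at the stop. More than 25 N on it is forcing it. Let go, or let up faster than 150 mm/s at the pad, it slams the lid.
- lid_edge (a point): Middle of the top of the lid's near edge. Steel lid 146 x 150 mm, hinged at the bin's far (+x) top edge, with a 48 mm skirt under its near edge that blocks the ramp's foot while it is shut. Raised, it reaches 260 mm above the bench, over the bin box only.
- beaker: Glass beaker, 64 mm across, 80 mm high; origin under its middle. Bystander.
- reagent: White plastic bottle, 68 mm across, 150 mm high; origin under its middle. Bystander.
- slide_box: Closed grey slide box 90 x 130 x 35 mm; origin under its middle. Bystander.
Mind the look-alikes: they are no part of the job. Of the things like the part that bears rod_center, leave any that is turquoise; of the rest the smaller one is meant. Leave any turquoise or yellow look-alike of the part that bears jar_center alone.

How it is judged:
By the outcome, as a careful person would: the job done as asked, in the order asked, and still so for the second after the job is handed in, with the robot touching nothing.
It also fails if it takes over 72 s, if anything falls off the work surface, if the arm or the gripper's body presses on something with over 40 N, if the wrist force passes 120 N, or if a joint passes its speed limit or range.

## Working session

There is one attempt and no reset: what is moved stays moved. The work goes in short steps, Python scripts to look and compute and a tool call to move; the robot and the scene stay as the last step left them, time stands still between calls to the robot, and variables do not carry over. Pictures are saved under pics/ and viewed, about 8 in all and at most 12, crops included, and the job is handed in when it is done.

Besides the shell and the picture viewer there is one more tool, called in YAML: its name, and indented under it one key for each argument. arm_command: Moves the arm, as the interface text tells. Its arguments: {"type":"object","properties":{"commands":{"type":"array"}},"required":["commands"]}

```bash
ls; mkdir -p pics
python3 - <<'E'
from workcell import robot,optics,job
import cv2
print(robot.observe())
for n in("scene","side","wrist"):
    print(n,optics.camera_info(n))
    cv2.imwrite(f"pics/{n}0.png",optics.get_image(n))
E
```

```text
pics
{'t': 0.0, 'qpos': array([ 1.19247474e+00,  3.07568840e-01,  1.50769194e+00, -2.85416978e-05,
        1.32839944e+00, -7.35060567e-02]), 'joint_velocities': array([-0.000674  ,  0.00064622, -0.00069388,  0.00102223,  0.00053073,
       -0.00040608]), 'effort': array([-1.82175972e-03, -4.57538438e+01, -2.51922905e+01, -4.81119987e-04,
        1.33170019e-02,  3.16190892e-05]), 'position': array([172.31523473, 547.75332976, 195.3765047 ]), 'tcp_rot': array([-0.418693  ,  0.57072601,  0.41790045,  0.56949733]), 'ft_force': array([-0.60221657, -1.10943405, -0.385152  ]), 'ft_torque': array([-0.01780737,  0.04660675,  0.01495681]), 'opening': 1.0016143590486588}
scene {'vfov': 45.82458707688451, 'cx': 275.1263582375575, 'cy': 217.10000470776816, 'origin': array([1127.16683195, -971.84848325,  786.24071986]), 'rotation': array([0.46983012, 0.12516051, 0.22939455, 0.84319194])}
side {'vfov': 43.14706600215353, 'cx': 279.65116996112357, 'cy': 213.96979581817604, 'origin': array([ 321.11765902,  958.34949851, 1315.83299713]), 'rotation': array([-0.04797467,  0.33721319,  0.93018725, -0.13688453])}
wrist {'vfov': 60.731192369565306, 'cx': 279.4655104021006, 'cy': 205.48263576295673, 'origin': array([109.35367243, 569.7173995 , 373.23940592]), 'rotation': array([-0.10829567, -0.07842212,  0.58640482,  0.79890638])}
```

Run:
```python
import cv2
for n in("scene","side"):
    im=cv2.imread(f"pics/{n}0.png"); cv2.imwrite(f"pics/{n}0b.png",cv2.resize(im,(800,600),interpolation=cv2.INTER_CUBIC))
```

```text
(no output)
```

View pics/scene0b.png

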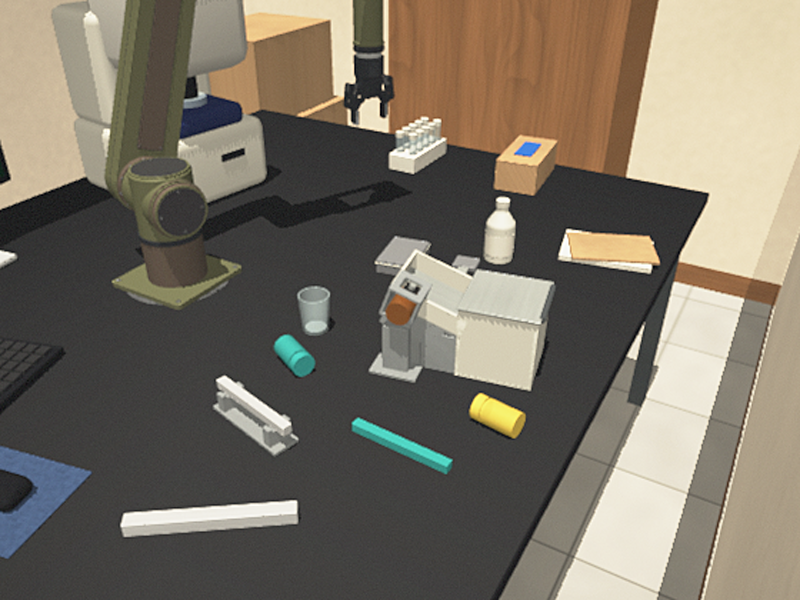

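View pics/side0b.png

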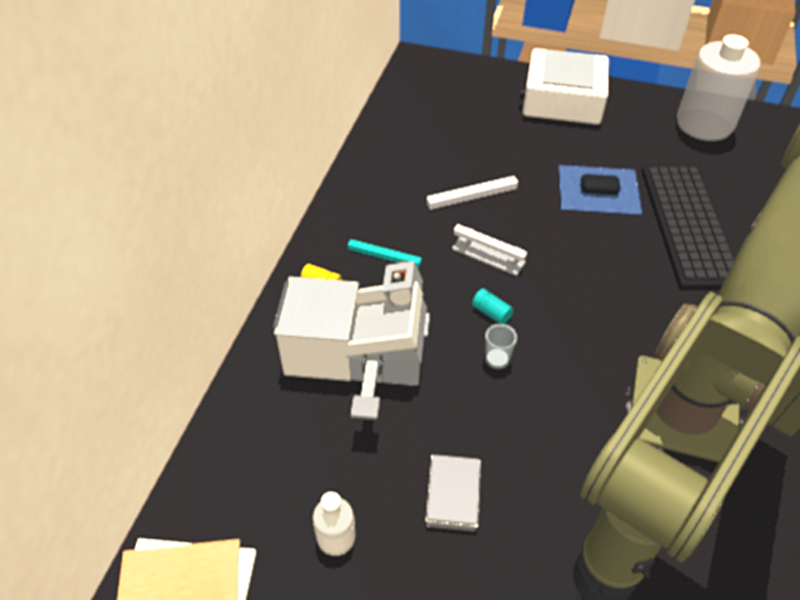

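The small white rod lies on the rest at scene (255,410) and side (490,248). The bin is at scene (460,320), with the jar visible in the sleeve at (400,305). The lever pad is at side (366,407). I'll enlarge these next.

Run:
```python
import cv2,numpy as np
s=cv2.imread("pics/scene0.png");d=cv2.imread("pics/side0.png")
z=lambda im,x0,y0,x1,y1,k:cv2.resize(im[y0:y1,x0:x1],None,fx=k,fy=k,interpolation=cv2.INTER_CUBIC)
def grid(im,x0,y0,k,st=10):
    for i in range(0,im.shape[1],st*k): cv2.putText(im,str(x0+i//k),(i,8),0,.3,(0,255,0)); im[::4,i]=(0,160,0)
    for j in range(0,im.shape[0],st*k): cv2.putText(im,str(y0+j//k),(0,j+8),0,.3,(0,255,255)); im[j,::4]=(0,160,0)
    return im
cv2.imwrite("pics/c1.png",grid(z(s,250,160,400,275,5),250,160,5))
c=np.zeros((600,800,3),np.uint8)
c[:560,:520]=grid(z(d,185,175,315,315,4),185,175,4)
c[:200,528:800]=grid(z(d,310,150,378,200,4),310,150,4)
c[210:470,520:800]=grid(z(s,142,260,212,325,4),142,260,4)
cv2.imwrite("pics/c2.png",c)
```

```text
(no output)
```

View pics/c1.png

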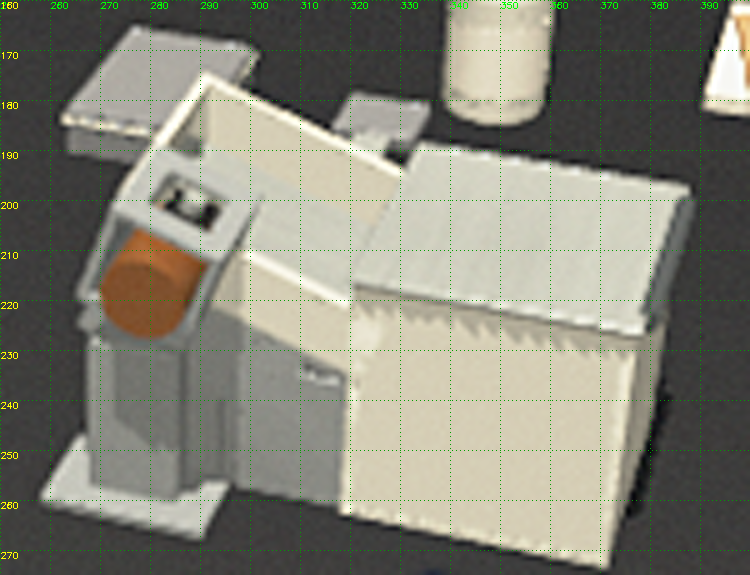

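View pics/c2.png

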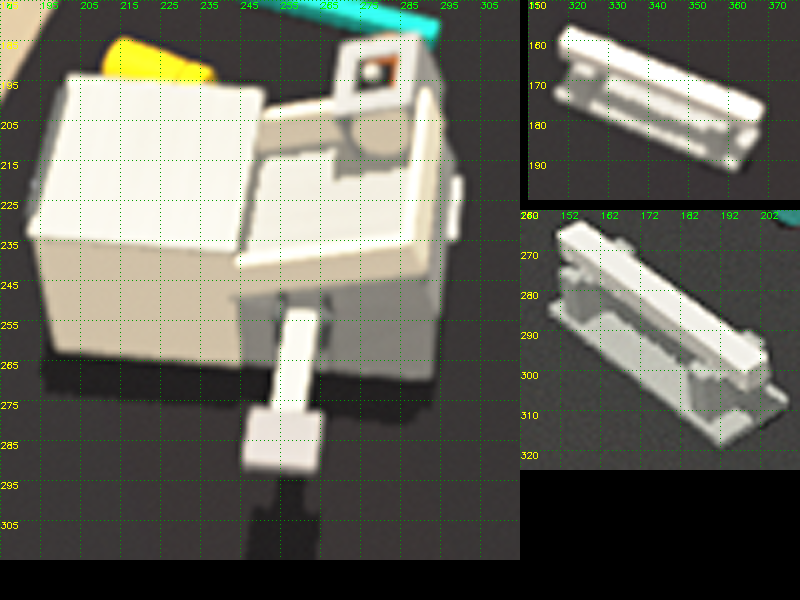

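```bash
cat > h.py <<'E'
import numpy as np
from scipy.spatial.transform import Rotation as R
from scipy.optimize import least_squares
def f(c): return 210/np.tan(np.radians(c['vfov'])/2)
def proj(c,P):
    q=R.from_quat(c['rotation']).inv().apply(np.atleast_2d(P)-c['origin'])
    return np.c_[c['cx']+f(c)*q[:,0]/-q[:,2], c['cy']+f(c)*q[:,1]/q[:,2]]
def atz(c,uv,z):
    uv=np.atleast_2d(uv); d=R.from_quat(c['rotation']).apply(np.c_[(uv[:,0]-c['cx'])/f(c),-(uv[:,1]-c['cy'])/f(c),-np.ones(len(uv))])
    return c['origin']+d*((z-c['origin'][2])/d[:,2])[:,None]
E
cat > m.py <<'E'
from h import *
from workcell import robot,optics,job
s=optics.camera_info("scene");d=optics.camera_info("side")
np.set_printoptions(precision=1,suppress=True)
obs=[(s,(20,-71,0),(318,263)),(s,(160,-71,0),(371.6,273.4)),(s,(-114,67,168),(291,174.6)),
(d,(160,71,0),(199.2,263)),(d,(160,75,143),(192,233.7)),(d,(14,75,143),(245,237.5)),(d,(14,-75,143),(251.3,197.5)),(d,(160,-75,143),(202,193.7)),(s,(160,-75,143),(379,226.6)),(s,(160,75,143),(388,197))]
def W(p,P): 
    c,n=np.cos(p[2]),np.sin(p[2]); P=np.atleast_2d(P); return np.c_[p[0]+c*P[:,0]-n*P[:,1],p[1]+n*P[:,0]+c*P[:,1],P[:,2]]
def res(p): return np.concatenate([proj(c,W(p,P))[0]-u for c,P,u in obs])
if __name__=="__main__":
    r=least_squares(res,[700,-100,0],loss='soft_l1');print(r.x,"deg",np.degrees(r.x[2]));print(res(r.x).reshape(-1,2))
    print("pad",atz(d,[255.6,285],97))
    a=atz(s,[[154.75,264.75],[199.75,296.5]],53);b=atz(d,[[319.5,159.5],[367.2,178.5]],53)
    for e in(a,b):print("rod",e,e.mean(0),np.linalg.norm(e[1]-e[0]),np.degrees(np.arctan2(*(e[1]-e[0])[1::-1])))
    print("beaker etc", atz(s,[[314*.7,328*.7],[498*.7,258*.7]],0), atz(d,[[453*.7,490*.7]],35))
    print("jarface",atz(s,[278.6,218.6],143))
E
python3 m.py
```

```text
[668.8  54.8   0.2] deg 11.324926573589602
[[ 0.8 -0.8]
 [ 0.6 -0.2]
 [-3.7 -0.1]
 [-0.8 -1.1]
 [ 0.2  0.1]
 [-0.8  0.3]
 [-0.2 -0. ]
 [ 0.2  0.2]
 [-0.6  0.2]
 [-0.6  0.5]]
pad [[599.8 240.4  97. ]]
rod [[ 393.7 -287.4   53. ]
 [ 558.6 -324.5   53. ]] [ 476.1 -305.9   53. ] 169.09814023465606 -12.67599539618779
rod [[ 559.4 -320.8   53. ]
 [ 388.2 -279.9   53. ]] [ 473.8 -300.4   53. ] 176.02829070338137 166.57689836904808
beaker etc [[388.3 -16.3   0. ]
 [587.2 455.9   0. ]] [[404.4 326.   35. ]]
jarface [[617.4 -76.9 143. ]]
```

```bash
cat >> h.py <<'E'
def yaw(q): z=R.from_quat(q).apply([0,0,1]); return np.degrees(np.arctan2(z[1],z[0]))
def down(psi): # tool x down, z along psi(deg)
    a=np.radians(psi); z=np.array([np.cos(a),np.sin(a),0]); x=np.array([0,0,-1.]); return R.from_matrix(np.c_[x,np.cross(z,x),z])
def rel(o,pos,psi=None):
    r=R.from_quat(o['tcp_rot']); print("dp",np.round(r.inv().apply(np.array(pos)-o['position'])/1000,4),end=' ')
    if psi is not None: print("turn",np.round(np.degrees((r.inv()*down(psi)).as_rotvec()),2),end='')
    print()
E
python3 - <<'E'
from h import *
from workcell import robot
o=robot.observe();r=R.from_quat(o['tcp_rot']);print(r.as_matrix().round(3),yaw(o['tcp_rot']),np.degrees(o['qpos']))
for psi in(76.8,-103.2,):rel(o,(560,100,300),psi);
E
```

```text
[[-0.001 -0.954  0.3  ]
 [-0.001  0.3    0.954]
 [-1.     0.    -0.002]] 72.53902809825513 [ 6.83266798e+01  1.76125024e+01  8.63666711e+01 -1.31938671e-03
  7.61124855e+01 -4.21202628e+00]
dp [-0.104  -0.5042 -0.3111] turn [-4.26 -0.09 -0.01]
dp [-0.104  -0.5042 -0.3111] turn [ 1.7574e+02 -1.0000e-02  1.4000e-01]
```

arm_command:
  commands:
    - {"dp": [-0.1,-0.25,-0.155],"turn": [-4,0,0],"hand": 0.085}
    - {"dp": [-0.104,-0.504,-0.311],"turn": [-4,0,0],"hand": 0.085}
    - {"dp": [-0.104,-0.504,-0.311],"turn": [-4,0,0],"hand": 0.085}
    - {"dp": [-0.104,-0.504,-0.311],"turn": [-4,0,0],"hand": 0.085}
    - {"dp": [-0.104,-0.504,-0.311],"turn": [-4,0,0],"hand": 0.085}
    - {"dp": [-0.104,-0.504,-0.311],"turn": [-4,0,0],"hand": 0.085}
    - {"dp": [-0.104,-0.504,-0.311],"turn": [-4,0,0],"hand": 0.085}
    - {"dp": [-0.104,-0.504,-0.311],"turn": [-4,0,0],"hand": 0.085}
    - {"dp": [-0.104,-0.504,-0.311],"turn": [-4,0,0],"hand": 0.085}
    - {"dp": [-0.104,-0.504,-0.311],"turn": [-4,0,0],"hand": 0.085}

```text
t: 1.15
position: [494.7, 174.6, 284.0]
tcp_rot: [-0.438, 0.556, 0.438, 0.555]
ft_force: [1.4, 0.5, 0.1]
opening: 1.0
```

Run:
```python
from h import *
from workcell import robot
o=robot.observe();print(o['t'],o['position'],yaw(o['tcp_rot']),np.degrees(o['qpos']))
rel(o,(510,-311,230),76.8)
```

```text
1.15 [494.72589566 174.62141895 283.99220127] 76.52438225209374 [ 1.48727929e+01  1.02918403e+01  8.37238706e+01 -5.82450683e-02
  8.60495404e+01 -6.16475222e+01]
dp [ 0.0546 -0.128  -0.4686] turn [-0.28 -0.08 -0.03]
```

arm_command:
  commands:
    - {"dp": [0.0,-0.128,-0.469],"hand": 0.085}
    - {"dp": [0.0,-0.128,-0.469],"hand": 0.085}
    - {"dp": [0.0,-0.128,-0.469],"hand": 0.085}
    - {"dp": [0.0,-0.128,-0.469],"hand": 0.085}
    - {"dp": [0.0,-0.128,-0.469],"hand": 0.085}
    - {"dp": [0.055,-0.128,-0.469],"hand": 0.085}
    - {"dp": [0.055,-0.128,-0.469],"hand": 0.085}
    - {"dp": [0.055,-0.128,-0.469],"hand": 0.085}
    - {"dp": [0.055,-0.128,-0.469],"hand": 0.085}
    - {"dp": [0.055,-0.128,-0.469],"hand": 0.085}

```text
invalid input at $.commands[0]: expected keys hand, dp, turn
```

arm_command:
  commands:
    - {"dp": [0.0,0.0,-0.03],"hand": 0.085}
    - {"dp": [0.0,0.0,-0.06],"hand": 0.085}
    - {"dp": [0.0,0.0,-0.06],"hand": 0.085}

```text
invalid input at $.commands[0]: expected keys hand, dp, turn
```

Run:
```python
from h import *
from workcell import robot,optics
import cv2
o=robot.observe();print(o['t'],o['position'],yaw(o['tcp_rot']))
rel(o,(504,-310,230),76.8)
c=optics.camera_info("wrist");im=optics.get_image("wrist");print(c)
print(proj(c,[[388,-282,53],[559,-322,53]]))
cv2.imwrite("pics/w1.png",cv2.resize(im,(784,588),interpolation=cv2.INTER_CUBIC))
```

```text
1.15 [494.72589566 174.62141895 283.99220127] 76.52438225209374
dp [ 0.0546 -0.122  -0.469 ] turn [-0.28 -0.08 -0.03]
{'vfov': 60.731192369565306, 'cx': 279.4655104021006, 'cy': 205.48263576295673, 'origin': array([430.53769564, 191.90943855, 461.79229521]), 'rotation': array([-0.10524473, -0.08218942,  0.61385896,  0.7780396 ])}
[[-128.58071735  169.17499774]
 [ -86.59602136  304.93447014]]
```

View pics/w1.png

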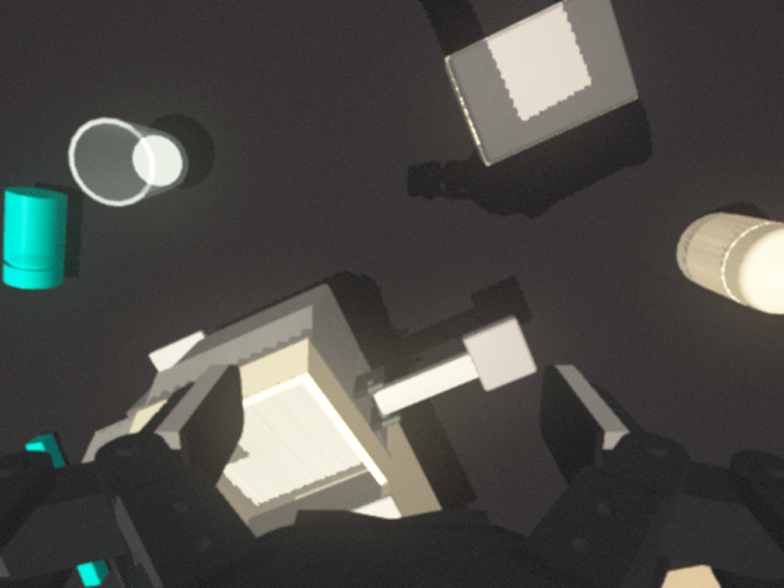

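The wrist picture shows the lever pad centred at about (500,353) and the beaker at (130,160). The moves were refused because the `turn` key was missing, so the arm hasn't moved. I'll send them again.

arm_command:
  commands:
    - {"dp": [0.0,-0.122,-0.469],"turn": [-0.3,0,0],"hand": 0.085}
    - {"dp": [0.0,-0.122,-0.469],"turn": [-0.3,0,0],"hand": 0.085}
    - {"dp": [0.0,-0.122,-0.469],"turn": [-0.3,0,0],"hand": 0.085}
    - {"dp": [0.0,-0.122,-0.469],"turn": [-0.3,0,0],"hand": 0.085}
    - {"dp": [0.0,-0.122,-0.469],"turn": [-0.3,0,0],"hand": 0.085}
    - {"dp": [0.055,-0.122,-0.469],"turn": [-0.3,0,0],"hand": 0.085}
    - {"dp": [0.055,-0.122,-0.469],"turn": [-0.3,0,0],"hand": 0.085}
    - {"dp": [0.055,-0.122,-0.469],"turn": [-0.3,0,0],"hand": 0.085}
    - {"dp": [0.055,-0.122,-0.469],"turn": [-0.3,0,0],"hand": 0.085}
    - {"dp": [0.055,-0.122,-0.469],"turn": [-0.3,0,0],"hand": 0.085}

```text
t: 2.2
position: [508.4, -318.1, 232.9]
tcp_rot: [-0.441, 0.555, 0.435, 0.555]
ft_force: [0.7, 0.2, 1.1]
opening: 0.996
```

Run:
```python
from h import *
from m import W
from workcell import robot,optics
import cv2
c0={'vfov': 60.731192369565306, 'cx': 279.4655104021006, 'cy': 205.48263576295673, 'origin': np.array([430.53769564, 191.90943855, 461.79229521]), 'rotation': np.array([-0.10524473, -0.08218942,  0.61385896,  0.7780396 ])}
print("pad",atz(c0,np.array([500,353])/1.4,97)); print("corner +y ramp pred",proj(c0,W([668.8,54.8,.1977],[[-114,67,168],[20,71,138]]))*1.4)
o=robot.observe();print(o['t'],o['position'],yaw(o['tcp_rot']))
rel(o,(504,-310,230),76.8)
c=optics.camera_info("wrist");im=optics.get_image("wrist")
print(proj(c,[[388,-282,53],[559,-322,53]])*1.4)
np.save("c.npy",c,allow_pickle=True)
cv2.imwrite("pics/w2.png",cv2.resize(im,(784,588),interpolation=cv2.INTER_CUBIC))
```

```text
pad [[599.  238.5  97. ]]
corner +y ramp pred [[289.7 365.8]
 [385.2 496. ]]
2.2 [ 508.4 -318.1  232.9] 76.52803927495921
dp [0. 0. 0.] turn [-0.3 -0.3  0.4]
[[400.9  53.9]
 [400.9 309.4]]
```

View pics/w2.png

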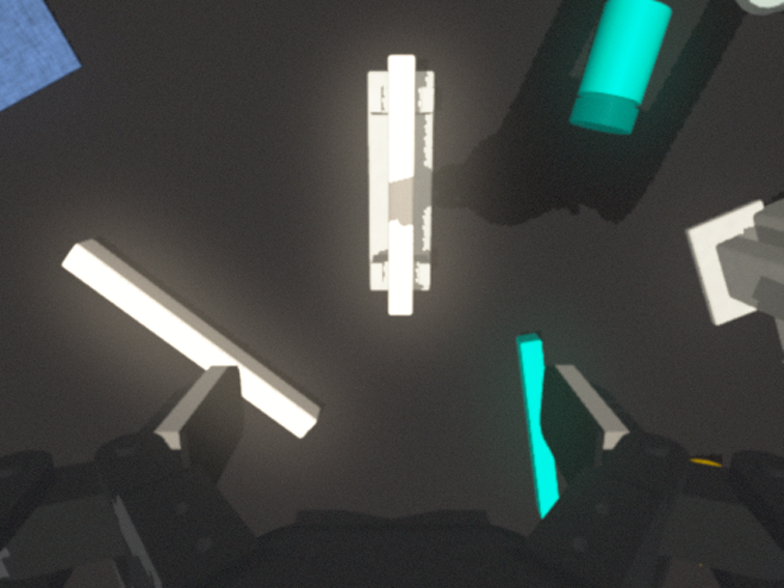

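The rod runs from (401,55) to (400,314), within a few pixels of my prediction.

Run:
```python
from h import *
from workcell import robot
c=np.load("c.npy",allow_pickle=True).item()
e=atz(c,np.array([[401,55],[400.5,314]])/1.4,53);u=(e[1]-e[0])/np.linalg.norm(e[1]-e[0])
print(e,np.linalg.norm(e[1]-e[0]),np.degrees(np.arctan2(u[1],u[0])))
m=e.mean(0);g=m+30*u;print(m,g)
o=robot.observe();psi=np.degrees(np.arctan2(u[1],u[0]))+90
rel(o,(g[0],g[1],120),psi);rel(o,(g[0],g[1],25),psi)
```

```text
[[ 388.6398758  -282.08704256   53.        ]
 [ 562.48381836 -323.12468347   53.        ]] 178.62195927471925 -13.282105071888745
[ 475.56184708 -302.60586302   53.        ] [ 504.75936735 -309.49823634   53.        ]
dp [0.1103 0.0079 0.0167] turn [-0.4  -0.65  0.4 ]
dp [0.2053 0.0086 0.0178] turn [-0.4  -0.65  0.4 ]
```

arm_command:
  commands:
    - {"dp": [0.05,0.008,0.017],"turn": [-0.4,-0.6,0.4],"hand": 0.085}
    - {"dp": [0.1,0.008,0.017],"turn": [-0.4,-0.6,0.4],"hand": 0.085}
    - {"dp": [0.14,0.0085,0.0175],"turn": [-0.4,-0.6,0.4],"hand": 0.085}
    - {"dp": [0.17,0.0085,0.018],"turn": [-0.4,-0.6,0.4],"hand": 0.085}
    - {"dp": [0.19,0.0085,0.018],"turn": [-0.4,-0.6,0.4],"hand": 0.085}
    - {"dp": [0.203,0.0085,0.018],"turn": [-0.4,-0.6,0.4],"hand": 0.085}
    - {"dp": [0.205,0.0085,0.018],"turn": [-0.4,-0.6,0.4],"hand": 0.085}
    - {"dp": [0.205,0.0085,0.018],"turn": [-0.4,-0.6,0.4],"hand": 0.085}

```text
t: 3.05
position: [505.2, -309.3, 25.5]
tcp_rot: [-0.439, 0.555, 0.439, 0.554]
ft_force: [-0.3, -0.5, -0.6]
opening: 0.994
```

Run:
```python
from h import *
from workcell import robot
o=robot.observe();print(o['t'],o['position'],yaw(o['tcp_rot']),o['ft_force'])
rel(o,(504.8,-309.5,25),76.7)
```

```text
3.05 [ 505.23676788 -309.27101481   25.5218146 ] 76.72447268284705 [-0.27147884 -0.51736978 -0.61270506]
dp [ 0.0005  0.0004 -0.0003] turn [ 0.02 -0.06  0.02]
```

Close on the rod, then lift.

arm_command:
  commands:
    - {"dp": [0,0,0],"turn": [0,0,0],"hand": 0.0}
    - {"dp": [0,0,0],"turn": [0,0,0],"hand": 0.0}
    - {"dp": [0,0,0],"turn": [0,0,0],"hand": 0.0}
    - {"dp": [0,0,0],"turn": [0,0,0],"hand": 0.0}
    - {"dp": [0,0,0],"turn": [0,0,0],"hand": 0.0}
    - {"dp": [0,0,0],"turn": [0,0,0],"hand": 0.0}
    - {"dp": [0,0,0],"turn": [0,0,0],"hand": 0.0}
    - {"dp": [0,0,0],"turn": [0,0,0],"hand": 0.0}

```text
t: 3.85
position: [505.2, -309.2, 25.4]
tcp_rot: [-0.439, 0.555, 0.439, 0.554]
ft_force: [0.5, 0.6, -0.5]
opening: -0.004
```

arm_command:
  commands:
    - {"dp": [-0.01,0,0],"turn": [0,0,0],"hand": 0.0}
    - {"dp": [-0.03,0,0],"turn": [0,0,0],"hand": 0.0}
    - {"dp": [-0.06,0,0],"turn": [0,0,0],"hand": 0.0}
    - {"dp": [-0.09,0,0],"turn": [0,0,0],"hand": 0.0}
    - {"dp": [-0.11,0,0],"turn": [0,0,0],"hand": 0.0}
    - {"dp": [-0.12,0,0],"turn": [0,0,0],"hand": 0.0}
    - {"dp": [-0.12,0,0],"turn": [0,0,0],"hand": 0.0}

```text
t: 4.55
position: [506.2, -309.8, 147.5]
tcp_rot: [-0.44, 0.554, 0.437, 0.555]
ft_force: [0.9, 0.6, -0.2]
opening: 0.001
```

Run:
```python
from h import *
from m import W
from workcell import robot
o=robot.observe();print(o['t'],o['position'],yaw(o['tcp_rot']),o['ft_force'])
g=W([668.8,54.8,.1977],[[-76,-265,143]])[0];print(g)
rel(o,(g[0],g[1],124),11.3)
```

```text
4.55 [ 506.2 -309.8  147.5] 76.72729047951216 [ 0.9  0.6 -0.2]
[ 646.3 -220.   143. ]
dp [ 0.  -0.1  0.1] turn [65.4  0.   0.3]
```

Run:
```python
from workcell import robot,optics
import cv2,numpy as np
a=optics.get_image("wrist");s=optics.get_image("scene")
c=np.zeros((600,800,3),np.uint8);c[:300,:400]=cv2.resize(a,(400,300));
c[:,400:]=cv2.resize(s[200:380,100:220],(400,600),interpolation=cv2.INTER_CUBIC)
cv2.imwrite("pics/w3.png",c)
```

```text
(no output)
```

View pics/w3.png

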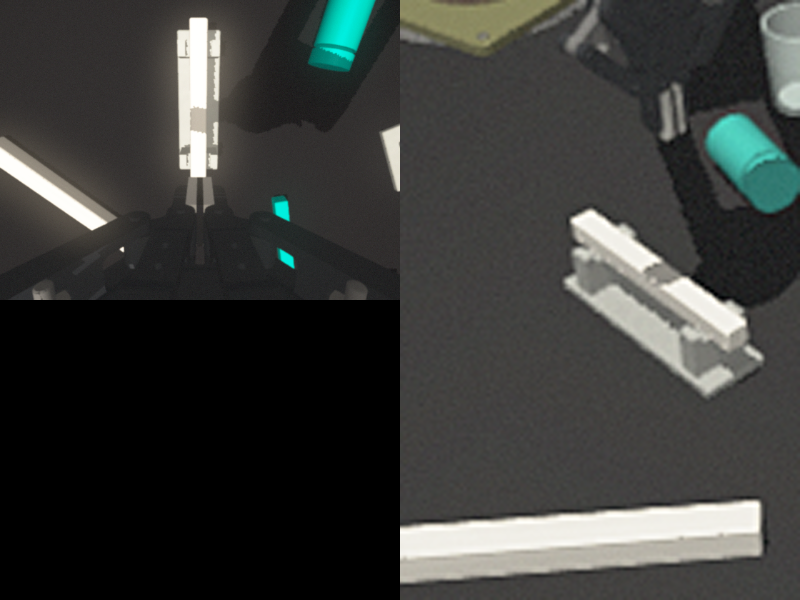

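The gripper closed on nothing, and the rod is still on its rest. I'll check the reported TCP against where the fingertips appear in the pictures.

Run:
```python
from h import *
from workcell import robot,optics
o=robot.observe();np.set_printoptions(precision=3,suppress=True);print(o['t'],o['position'],o['qpos'],o['opening'])
r=R.from_quat(o['tcp_rot'])
w=optics.camera_info("wrist");s=optics.camera_info("scene");d=optics.camera_info("side")
print(w)
P=[o['position'],o['position']-19*r.apply([1,0,0])]
print("scene",proj(s,P),"wrist400",proj(w,P)/1.4,"rod in wrist400",proj(w,[[388.6,-282.1,53],[562.5,-323.1,53]])/1.4)
print("cam in tool",r.inv().apply(w['origin']-o['position']),(r.inv()*R.from_quat(w['rotation'])).as_matrix())
```

```text
4.65 [ 504.709 -308.775  144.892] [-0.62   0.372  1.543 -0.001  1.227 -1.959] 0.0006403096317787908
{'vfov': 60.731192369565306, 'cx': 279.4655104021006, 'cy': 205.48263576295673, 'origin': array([ 440.457, -291.872,  322.723]), 'rotation': array([-0.105, -0.083,  0.615,  0.777])}
scene [[181.386 252.091]
 [180.565 244.995]] wrist400 [[197.397 169.84 ]
 [197.162 179.87 ]] rod in wrist400 [[197.239  19.74 ]
 [197.624 190.535]]
cam in tool [-177.779   66.559    1.608] [[-0.     0.265 -0.964]
 [ 0.     0.964  0.265]
 [ 1.    -0.    -0.   ]]
```

Run:
```python
from h import *
from workcell import robot,optics
import cv2
print(robot.grip_point_offset,[a for a in dir(robot) if a[0]!='_'])
o=robot.observe();r=R.from_quat(o['tcp_rot']);C=np.zeros((600,800,3),np.uint8)
for n,i in(("scene",0),("wrist",400)):
    c=optics.camera_info(n);im=optics.get_image(n);P=o['position']+np.outer([0,-20,-40],r.apply([1,0,0]));p=proj(c,P);print(n,p)
    k=8 if i==0 else 4;w=50 if i==0 else 100;h=int(600/k)
    x0,y0=int(p[1,0]-w/2),int(p[1,1]-h/2); z=cv2.resize(im[y0:y0+h,x0:x0+w],None,fx=k,fy=k,interpolation=cv2.INTER_CUBIC)
    z=cv2.convertScaleAbs(z,alpha=1.6,beta=10)
    for q in p: cv2.circle(z,tuple(int(v) for v in (q-[x0,y0]+.5)*k),4,(0,0,255),1)
    C[:z.shape[0],i:i+z.shape[1]]=z[:600]
cv2.imwrite("pics/g.png",C)
```

```text
18.700000000000003 ['MotionError', 'grip_point_offset', 'observe']
scene [[181.38646268 252.0909555 ]
 [180.52104103 244.61822703]
 [179.63855609 236.99816084]]
wrist [[276.05089971 238.89344219]
 [275.68740027 253.88110804]
 [275.23040063 272.72393712]]
```

View pics/g.png

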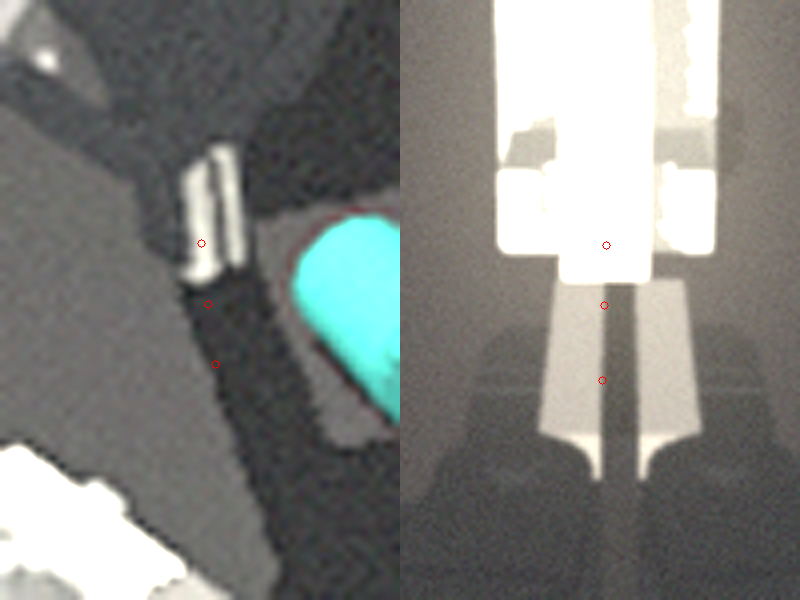

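Run:
```python
from h import *
from workcell import robot,optics
np.set_printoptions(precision=2,suppress=True)
c2=np.load("c.npy",allow_pickle=True).item();c=optics.camera_info("wrist");o=robot.observe();r=R.from_quat(o['tcp_rot'])
print(c2['origin'],c['origin'],c2['rotation'],c['rotation'])
m=np.array([475.5,-302.6,0]);u=np.array([.9733,-.2297,0]);z=np.array([0,0,1])
P=[m-85*u+8*z,m+85*u+8*z,m-90*u+53*z,m+90*u+53*z,m+90*u+35*z]
print("w2 pred",proj(c2,P)*1.4,"obs y 72,290,55,314")
print("now pred (native)",proj(c,P),"obs y", 30*1.4,238.9+(252-245)/4,18*1.4,238.9+(282-245)/4)
s=optics.camera_info("scene")
def g(v): P=o['position']+r.apply([v[0],v[1],0]); return np.r_[proj(s,P)[0]-[181.39,252.1-89/8],(proj(c,P)[0]-[276,238.9+37/4])]
q=least_squares(g,[0,0]);print(q.x,q.fun)
```

```text
[ 442.92 -299.87  410.08] [ 440.27 -291.75  321.93] [-0.11 -0.08  0.61  0.78] [-0.1  -0.08  0.62  0.78]
w2 pred [[400.13  71.75]
 [399.81 291.62]
 [400.98  53.74]
 [400.49 314.8 ]
 [400.2  307.36]] obs y 72,290,55,314
now pred (native) [[276.3   46.17]
 [276.68 242.98]
 [275.74  27.35]
 [276.3  268.75]
 [276.47 259.74]] obs y 42.0 240.65 25.2 248.15
[-25.76   4.48] [-2.41  0.85 -0.11  0.26]
```

The camera poses agree with the state, but both views put the real fingertips about 26 mm behind the reported TCP. That explains the miss, because the fingers closed just above the rod. Closing at TCP z≈10 is safe either way, so I'll do that and check the opening.

arm_command:
  commands:
    - {"dp": [0.0,0,-0.0005],"turn": [0,0,0],"hand": 0.085}
    - {"dp": [0.0,0,-0.0005],"turn": [0,0,0],"hand": 0.085}
    - {"dp": [0.0,0,-0.0005],"turn": [0,0,0],"hand": 0.085}
    - {"dp": [0.0,0,-0.0005],"turn": [0,0,0],"hand": 0.085}
    - {"dp": [0.04,0,-0.0005],"turn": [0,0,0],"hand": 0.085}
    - {"dp": [0.08,0,-0.0005],"turn": [0,0,0],"hand": 0.085}
    - {"dp": [0.11,0,-0.0005],"turn": [0,0,0],"hand": 0.085}
    - {"dp": [0.125,0,-0.0005],"turn": [0,0,0],"hand": 0.085}
    - {"dp": [0.135,0,-0.0005],"turn": [0,0,0],"hand": 0.085}
    - {"dp": [0.135,0,-0.0005],"turn": [0,0,0],"hand": 0.085}

```text
t: 5.75
position: [503.1, -308.4, 7.8]
tcp_rot: [-0.437, 0.555, 0.44, 0.554]
ft_force: [-0.1, 0.3, -0.3]
opening: 0.995
```

arm_command:
  commands:
    - {"dp": [0,0,0],"turn": [0,0,0],"hand": 0.0}
    - {"dp": [0,0,0],"turn": [0,0,0],"hand": 0.0}
    - {"dp": [0,0,0],"turn": [0,0,0],"hand": 0.0}
    - {"dp": [0,0,0],"turn": [0,0,0],"hand": 0.0}
    - {"dp": [0,0,0],"turn": [0,0,0],"hand": 0.0}
    - {"dp": [0,0,0],"turn": [0,0,0],"hand": 0.0}
    - {"dp": [0,0,0],"turn": [0,0,0],"hand": 0.0}

```text
t: 6.45
position: [503.6, -308.8, 8.8]
tcp_rot: [-0.438, 0.555, 0.44, 0.554]
ft_force: [-0.8, 0.8, 6.1]
opening: 0.189
```

It's gripped near the fingertips. I'll regrasp 8 mm deeper for a firmer hold.

arm_command:
  commands:
    - {"dp": [0,0,0],"turn": [0,0,0],"hand": 0.05}
    - {"dp": [0,0,0],"turn": [0,0,0],"hand": 0.05}
    - {"dp": [0,0,0],"turn": [0,0,0],"hand": 0.05}
    - {"dp": [0.004,0,0],"turn": [0,0,0],"hand": 0.05}
    - {"dp": [0.008,0,0],"turn": [0,0,0],"hand": 0.05}
    - {"dp": [0.009,0,0],"turn": [0,0,0],"hand": 0.05}

```text
t: 7.05
position: [503.0, -308.4, -1.1]
tcp_rot: [-0.437, 0.555, 0.44, 0.554]
ft_force: [-0.3, 0.1, 0.5]
opening: 0.584
```

arm_command:
  commands:
    - {"dp": [0,0,0],"turn": [0,0,0],"hand": 0.0}
    - {"dp": [0,0,0],"turn": [0,0,0],"hand": 0.0}
    - {"dp": [0,0,0],"turn": [0,0,0],"hand": 0.0}
    - {"dp": [0,0,0],"turn": [0,0,0],"hand": 0.0}
    - {"dp": [0,0,0],"turn": [0,0,0],"hand": 0.0}
    - {"dp": [0,0,0],"turn": [0,0,0],"hand": 0.0}

```text
t: 7.65
position: [503.2, -308.5, -1.1]
tcp_rot: [-0.437, 0.555, 0.44, 0.554]
ft_force: [-0.3, -0.1, -0.1]
opening: 0.195
```

arm_command:
  commands:
    - {"dp": [-0.01,0,0],"turn": [0,0,0],"hand": 0.0}
    - {"dp": [-0.03,0,0],"turn": [0,0,0],"hand": 0.0}
    - {"dp": [-0.05,0,0],"turn": [0,0,0],"hand": 0.0}
    - {"dp": [-0.07,0,0],"turn": [0,0,0],"hand": 0.0}
    - {"dp": [-0.09,0,0],"turn": [0,0,0],"hand": 0.0}
    - {"dp": [-0.098,0,0],"turn": [0,0,0],"hand": 0.0}
    - {"dp": [-0.1,0,0],"turn": [0,0,0],"hand": 0.0}
    - {"dp": [-0.1,0,0],"turn": [0,0,0],"hand": 0.0}

```text
t: 8.45
position: [503.3, -308.5, 98.8]
tcp_rot: [-0.437, 0.555, 0.44, 0.554]
ft_force: [0.4, -0.0, -2.4]
opening: 0.197
```

Run:
```python
from h import *
from m import W
from workcell import robot
np.set_printoptions(precision=4,suppress=True)
o=robot.observe();print(o['t'],o['position'],yaw(o['tcp_rot']),o['ft_force'])
g=W([668.8,54.8,.1977],[[-76,-270,143]])[0];print(g)
rel(o,(g[0],g[1],99),11.3)
```

```text
8.45 [ 503.282  -308.4615   98.8277] 76.72958049419171 [ 0.3505 -0.0172 -2.3509]
[ 647.3124 -224.8682  143.    ]
dp [-0.0006 -0.121   0.1144] turn [65.43 -0.11 -0.27]
```

arm_command:
  commands:
    - {"dp": [0,-0.015,0.014],"turn": [8,0,0],"hand": 0.0}
    - {"dp": [0,-0.03,0.028],"turn": [16,0,0],"hand": 0.0}
    - {"dp": [0,-0.045,0.042],"turn": [24,0,0],"hand": 0.0}
    - {"dp": [0,-0.06,0.057],"turn": [32,0,0],"hand": 0.0}
    - {"dp": [0,-0.075,0.071],"turn": [40,0,0],"hand": 0.0}
    - {"dp": [0,-0.09,0.085],"turn": [48,0,0],"hand": 0.0}
    - {"dp": [0,-0.105,0.1],"turn": [56,0,0],"hand": 0.0}
    - {"dp": [0,-0.116,0.11],"turn": [62,0,0],"hand": 0.0}
    - {"dp": [0,-0.121,0.1145],"turn": [65.4,-0.1,-0.3],"hand": 0.0}
    - {"dp": [0,-0.121,0.1145],"turn": [65.4,-0.1,-0.3],"hand": 0.0}

```text
t: 9.45
position: [647.2, -223.7, 96.4]
tcp_rot: [-0.07, 0.704, 0.071, 0.703]
ft_force: [-0.3, -0.4, -1.1]
opening: 0.194
```

arm_command:
  commands:
    - {"dp": [0,0,0],"turn": [0,0,0],"hand": 0.0}

```text
t: 9.55
position: [646.3, -223.5, 95.2]
tcp_rot: [-0.07, 0.705, 0.071, 0.702]
ft_force: [-0.4, -0.9, -1.1]
opening: 0.193
```

Run:
```python
from h import *
from m import W
from workcell import robot,optics
import cv2
np.set_printoptions(precision=4,suppress=True)
o=robot.observe();print(o['t'],o['position'],yaw(o['tcp_rot']),o['ft_force'])
B=[668.8,54.8,.1977]
rel(o,W(B,[[-76,-270,98]])[0],11.3)
C=np.zeros((600,800,3),np.uint8)
u=np.array([-np.sin(B[2]),np.cos(B[2]),0]);g=o['position']+[0,0,45.1]
pts=np.array([g+118.5*u,g-61.5*u,*W(B,[[-76,-110,143],[-76,-119,143],[-76,-40,143]])])
for n,(x0,y0,w,h,k),(ox,oy) in(("scene",(225,180,133,140,3),(0,0)),("wrist",(80,0,330,330,1.2),(400,0))):
    c=optics.camera_info(n);im=optics.get_image(n);p=proj(c,pts);print(n,p)
    z=cv2.resize(im[y0:y0+h,x0:x0+w],None,fx=k,fy=k,interpolation=cv2.INTER_CUBIC)
    for i,q in enumerate(p): cv2.circle(z,tuple(int(v) for v in (q-[x0,y0]+.5)*k),4,(0,0,255) if i<2 else (0,200,0),1)
    C[oy:oy+z.shape[0],ox:ox+z.shape[1]]=z[:600]
cv2.imwrite("pics/a.png",C)
```

```text
9.55 [ 646.2545 -223.4726   95.2198] 11.502724350800877 [-0.3934 -0.9429 -1.0852]
dp [-0.0028 -0.0016  0.0007] turn [ 0.2  -0.24 -0.13]
scene [[274.2549 225.9557]
 [246.349  269.6942]
 [279.8535 216.7864]
 [278.6847 218.616 ]
 [288.4922 203.2638]]
wrist [[ 276.981   -55.5136]
 [ 276.6268  405.1868]
 [ 279.6924 -222.4864]
 [ 279.6032 -182.8251]
 [ 280.5585 -607.7704]]
```

View pics/a.png

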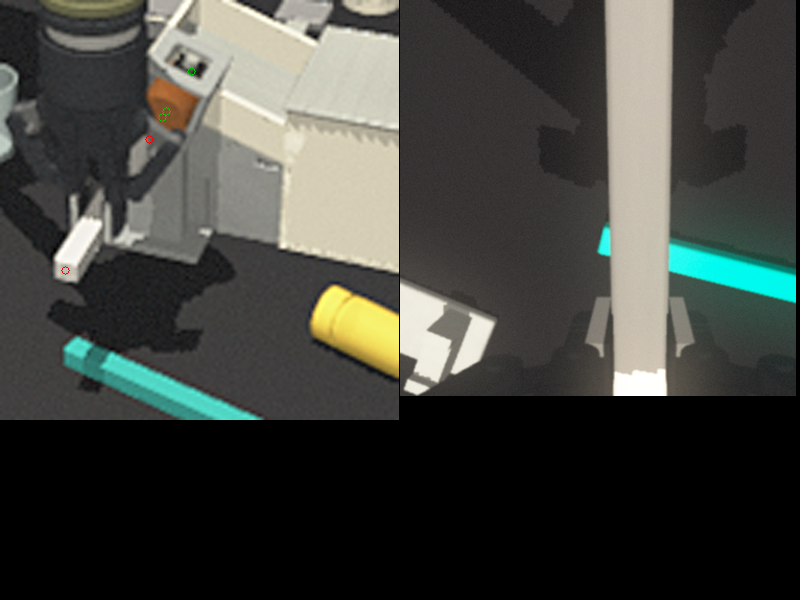

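Red circle at (65,270) sits on the rod's end face, so the held rod is where the model says. I'll start the push, checking the force as I go.

arm_command:
  commands:
    - {"dp": [-0.002,0.005,0.0007],"turn": [0.2,-0.2,-0.1],"hand": 0.0}
    - {"dp": [-0.002,0.015,0.0007],"turn": [0.2,-0.2,-0.1],"hand": 0.0}
    - {"dp": [-0.002,0.022,0.0007],"turn": [0.2,-0.2,-0.1],"hand": 0.0}
    - {"dp": [-0.002,0.027,0.0007],"turn": [0.2,-0.2,-0.1],"hand": 0.0}
    - {"dp": [-0.002,0.031,0.0007],"turn": [0.2,-0.2,-0.1],"hand": 0.0}
    - {"dp": [-0.002,0.035,0.0007],"turn": [0.2,-0.2,-0.1],"hand": 0.0}
    - {"dp": [-0.002,0.039,0.0007],"turn": [0.2,-0.2,-0.1],"hand": 0.0}
    - {"dp": [-0.002,0.043,0.0007],"turn": [0.2,-0.2,-0.1],"hand": 0.0}

```text
t: 10.45
position: [639.3, -184.4, 98.2]
tcp_rot: [-0.071, 0.703, 0.068, 0.704]
ft_force: [1.0, -8.4, -1.8]
opening: 0.194
```

```bash
cat > st.py <<'E'
from h import *
from m import W
from workcell import robot
np.set_printoptions(precision=4,suppress=True)
o=robot.observe();B=[668.8,54.8,.1977]
d=o['position']-[B[0],B[1],0];b=R.from_rotvec([0,0,-B[2]]).apply(d);print("t",o['t'],"bin frame",b,"tip y",b[1]+118.5,yaw(o['tcp_rot']),o['ft_force'])
E
python3 st.py
```

```text
t 10.45 bin frame [ -75.8687 -228.7846   98.2228] tip y -110.28457450211312 11.269356309785474 [ 0.9712 -8.4316 -1.8031]
```

arm_command:
  commands:
    - {"dp": [0,0.006,0],"turn": [0,0,0],"hand": 0.0}
    - {"dp": [0,0.012,0],"turn": [0,0,0],"hand": 0.0}
    - {"dp": [0,0.018,0],"turn": [0,0,0],"hand": 0.0}
    - {"dp": [0,0.024,0],"turn": [0,0,0],"hand": 0.0}
    - {"dp": [0,0.03,0],"turn": [0,0,0],"hand": 0.0}
    - {"dp": [0,0.036,0],"turn": [0,0,0],"hand": 0.0}
    - {"dp": [0,0.042,0],"turn": [0,0,0],"hand": 0.0}
    - {"dp": [0,0.048,0],"turn": [0,0,0],"hand": 0.0}

```text
t: 11.25
position: [631.1, -140.5, 98.8]
tcp_rot: [-0.074, 0.702, 0.066, 0.705]
ft_force: [1.5, -8.6, -0.5]
opening: 0.196
```

```bash
python3 st.py
```

```text
t 11.25 bin frame [ -75.3365 -184.0632   98.7803] tip y -65.56323883629713 11.300823444288124 [ 1.491  -8.5595 -0.5331]
```

arm_command:
  commands:
    - {"dp": [0,0.006,0],"turn": [0,0,0],"hand": 0.0}
    - {"dp": [0,0.01,0],"turn": [0,0,0],"hand": 0.0}
    - {"dp": [0,0.014,0],"turn": [0,0,0],"hand": 0.0}
    - {"dp": [0,0.018,0],"turn": [0,0,0],"hand": 0.0}
    - {"dp": [0,0.022,0],"turn": [0,0,0],"hand": 0.0}
    - {"dp": [0,0.025,0],"turn": [0,0,0],"hand": 0.0}
    - {"dp": [0,0.028,0],"turn": [0,0,0],"hand": 0.0}
    - {"dp": [0,0.031,0],"turn": [0,0,0],"hand": 0.0}
    - {"dp": [0,0.033,0],"turn": [0,0,0],"hand": 0.0}
    - {"dp": [0,0.033,0],"turn": [0,0,0],"hand": 0.0}

```text
t: 12.25
position: [624.6, -107.6, 98.4]
tcp_rot: [-0.074, 0.702, 0.066, 0.705]
ft_force: [-0.8, -0.0, -1.4]
opening: 0.195
```

```bash
python3 st.py
python3 - <<'E'
from workcell import optics
import cv2,numpy as np
def amber(im):
    h=cv2.cvtColor(im,cv2.COLOR_BGR2HSV); m=cv2.inRange(h,(4,110,50),(16,255,255)); return m
for n,(x0,y0,x1,y1) in(("scene",(250,160,400,275)),("side",(185,175,315,315))):
    im=optics.get_image(n);cv2.imwrite(f"pics/p1{n}.png",im);m=amber(im[y0:y1,x0:x1]);ys,xs=np.nonzero(m);print(n,len(xs),(xs.mean()+x0,ys.mean()+y0,xs.min()+x0,xs.max()+x0,ys.min()+y0,ys.max()+y0) if len(xs) else None)
E
```

```text
t 12.25 bin frame [ -75.2744 -150.581    98.4309] tip y -32.08095485800203 11.315886794310112 [-0.8173 -0.0164 -1.3773]
scene 256 (np.float64(311.375), np.float64(201.125), np.int64(299), np.int64(399), np.int64(164), np.int64(212))
side 256 (np.float64(263.4921875), np.float64(215.625), np.int64(253), np.int64(272), np.int64(206), np.int64(228))
```

arm_command:
  commands:
    - {"dp": [0,-0.01,0],"turn": [0,0,0],"hand": 0.0}
    - {"dp": [0,-0.03,0],"turn": [0,0,0],"hand": 0.0}
    - {"dp": [0,-0.05,0],"turn": [0,0,0],"hand": 0.0}
    - {"dp": [0,-0.07,0],"turn": [0,0,0],"hand": 0.0}
    - {"dp": [0,-0.09,0],"turn": [0,0,0],"hand": 0.0}
    - {"dp": [0,-0.11,0],"turn": [0,0,0],"hand": 0.0}
    - {"dp": [0,-0.12,0],"turn": [0,0,0],"hand": 0.0}
    - {"dp": [0,-0.12,0],"turn": [0,0,0],"hand": 0.0}

```text
t: 13.15
position: [648.4, -227.9, 99.6]
tcp_rot: [-0.073, 0.702, 0.065, 0.705]
ft_force: [-0.3, 0.1, -1.3]
opening: 0.193
```

```bash
python3 st.py
python3 - <<'E'
from h import *
from m import W
from workcell import optics,robot
import cv2
np.set_printoptions(precision=4,suppress=True)
C=np.zeros((600,800,3),np.uint8)
for i,(n,(x0,y0,x1,y1)) in enumerate((("scene",(260,160,360,260)),("side",(215,165,315,265)))):
    im=optics.get_image(n);c=optics.camera_info(n)
    m=cv2.inRange(cv2.cvtColor(im[y0:y1,x0:x1],cv2.COLOR_BGR2HSV),(4,110,50),(16,255,255));ys,xs=np.nonzero(m);print(n,len(xs),xs.mean()+x0,ys.mean()+y0)
    print(proj(c,W([668.8,54.8,.1977],[[-10,-5,120],[-75,-5,143]])))
    C[:400,400*i:400*i+400]=cv2.resize(im[y0:y1,x0:x1],(400,400),interpolation=cv2.INTER_CUBIC)
cv2.imwrite("pics/j.png",C[:400])
o=robot.observe()
rel(o,(503.2,-308.5,98),76.73)
E
```

```text
t 13.15 bin frame [ -75.4904 -273.1762   99.6121] tip y -154.676159274094 11.171378181075767 [-0.2821  0.1437 -1.3378]
scene 151 316.7417218543046 209.17218543046357
[[316.4273 208.7303]
 [292.8957 197.0021]]
side 213 255.0281690140845 213.19718309859155
[[256.5411 221.3297]
 [278.8876 217.9522]]
dp [ 0.0017 -0.0532 -0.158 ] turn [-65.46  -0.24   0.59]
```

View pics/j.png

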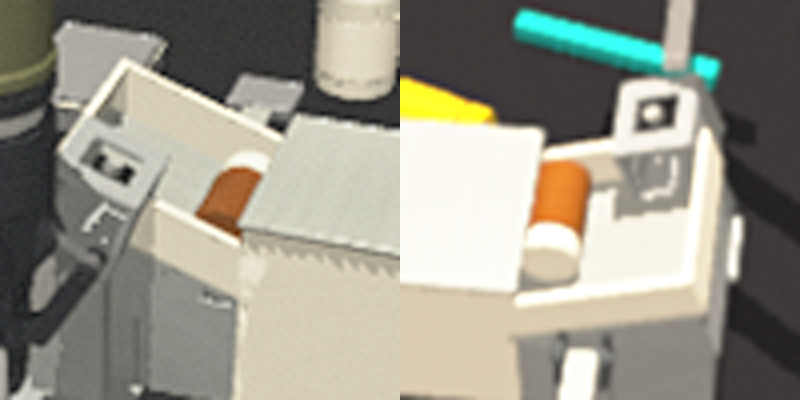

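The jar now lies along the ramp's foot against the shut lid, amber body at side crop (560,195) and white cap at (552,250). Next, the rod goes back to its rest.

arm_command:
  commands:
    - {"dp": [0,-0.006,-0.018],"turn": [-8,0,0],"hand": 0.0}
    - {"dp": [0,-0.013,-0.038],"turn": [-16,0,0],"hand": 0.0}
    - {"dp": [0,-0.02,-0.058],"turn": [-24,0,0],"hand": 0.0}
    - {"dp": [0,-0.026,-0.078],"turn": [-32,0,0.2],"hand": 0.0}
    - {"dp": [0,-0.033,-0.098],"turn": [-40,0,0.3],"hand": 0.0}
    - {"dp": [0,-0.04,-0.118],"turn": [-48,0,0.4],"hand": 0.0}
    - {"dp": [0,-0.046,-0.138],"turn": [-56,-0.1,0.5],"hand": 0.0}
    - {"dp": [0,-0.051,-0.152],"turn": [-62,-0.2,0.6],"hand": 0.0}
    - {"dp": [0.0,-0.0532,-0.158],"turn": [-65.5,-0.2,0.6],"hand": 0.0}
    - {"dp": [0.0,-0.0532,-0.158],"turn": [-65.5,-0.2,0.6],"hand": 0.0}

```text
t: 14.25
position: [502.3, -307.5, 100.0]
tcp_rot: [-0.439, 0.554, 0.439, 0.554]
ft_force: [-0.6, 1.0, -1.8]
opening: 0.192
```

arm_command:
  commands:
    - {"dp": [0,0,0],"turn": [0,0,0],"hand": 0.0}

```text
t: 14.35
position: [502.7, -306.7, 100.2]
tcp_rot: [-0.439, 0.554, 0.439, 0.554]
ft_force: [0.5, 0.1, -1.2]
opening: 0.197
```

```bash
python3 st.py
python3 - <<'E'
from h import *
from workcell import robot
o=robot.observe();print(o['position']);rel(o,(503.2,-308.5,0.2),76.73)
E
```

```text
t 14.35 bin frame [-233.863  -321.8294  100.2039] tip y -203.32938530710862 76.71775671927995 [ 0.5169  0.1269 -1.191 ]
[ 502.70442836 -306.69456954  100.20389842]
dp [ 0.1    -0.001  -0.0017] turn [-0.01  0.03 -0.03]
```

arm_command:
  commands:
    - {"dp": [0.025,-0.001,-0.0017],"turn": [0,0,0],"hand": 0.0}
    - {"dp": [0.055,-0.001,-0.0017],"turn": [0,0,0],"hand": 0.0}
    - {"dp": [0.08,-0.001,-0.0017],"turn": [0,0,0],"hand": 0.0}
    - {"dp": [0.09,-0.001,-0.0017],"turn": [0,0,0],"hand": 0.0}
    - {"dp": [0.096,-0.001,-0.0017],"turn": [0,0,0],"hand": 0.0}
    - {"dp": [0.0995,-0.001,-0.0017],"turn": [0,0,0],"hand": 0.0}
    - {"dp": [0.1,-0.001,-0.0017],"turn": [0,0,0],"hand": 0.0}

```text
t: 15.05
position: [504.0, -308.7, 0.7]
tcp_rot: [-0.439, 0.554, 0.439, 0.555]
ft_force: [-0.4, 0.5, -1.0]
opening: 0.202
```

arm_command:
  commands:
    - {"dp": [0,0,0],"turn": [0,0,0],"hand": 0.03}
    - {"dp": [0,0,0],"turn": [0,0,0],"hand": 0.05}
    - {"dp": [0,0,0],"turn": [0,0,0],"hand": 0.05}
    - {"dp": [0,0,0],"turn": [0,0,0],"hand": 0.05}

```text
t: 15.45
position: [504.3, -309.1, 1.3]
tcp_rot: [-0.439, 0.554, 0.438, 0.555]
ft_force: [-0.4, 0.3, -0.2]
opening: 0.588
```

arm_command:
  commands:
    - {"dp": [-0.02,0,0],"turn": [0,0,0],"hand": 0.05}
    - {"dp": [-0.05,0,0],"turn": [0,0,0],"hand": 0.05}
    - {"dp": [-0.1,0,0],"turn": [0,0,0],"hand": 0.05}
    - {"dp": [-0.15,0,0],"turn": [0,0,0],"hand": 0.0}
    - {"dp": [-0.2,0,0],"turn": [0,0,0],"hand": 0.0}
    - {"dp": [-0.25,0,0],"turn": [0,0,0],"hand": 0.0}
    - {"dp": [-0.3,0,0],"turn": [0,0,0],"hand": 0.0}
    - {"dp": [-0.3,0,0],"turn": [0,0,0],"hand": 0.0}

```text
t: 16.25
position: [507.4, -311.4, 310.5]
tcp_rot: [-0.445, 0.553, 0.433, 0.556]
ft_force: [1.4, -0.4, -0.4]
opening: 0.001
```

```bash
python3 st.py
python3 - <<'E'
from h import *
from workcell import robot,optics
import cv2
o=robot.observe();print(o['position'])
rel(o,(480,60,330),40);rel(o,(598,238,180),11.3)
s=optics.get_image("scene");cv2.imwrite("pics/r.png",s)
a=cv2.imread("pics/scene0.png")[255:330,140:220].astype(int);b=s[255:330,140:220].astype(int)
print("rest crop diff",(abs(a-b).max(2)>40).sum())
E
```

```text
t 16.25 bin frame [-230.1731 -327.362   310.5133] tip y -208.861955266304 76.70611535993247 [ 1.4267 -0.4185 -0.4438]
[ 507.40914287 -311.39461721  310.51331936]
dp [-0.0238  0.1117  0.355 ] turn [36.71 -0.06  1.07]
dp [0.1261 0.0403 0.5564] turn [65.41  0.22  1.09]
rest crop diff 268
```

The rod is released on the rest. Moving on to the lever with the fingers shut.

arm_command:
  commands:
    - {"dp": [0,0.003,0.045],"turn": [6,0,0],"hand": 0.0}
    - {"dp": [0,0.007,0.095],"turn": [14,0,0.5],"hand": 0.0}
    - {"dp": [0,0.01,0.145],"turn": [22,0,0.5],"hand": 0.0}
    - {"dp": [0,0.014,0.195],"turn": [30,0,0.5],"hand": 0.0}
    - {"dp": [0,0.018,0.245],"turn": [38,0,0.5],"hand": 0.0}
    - {"dp": [0,0.021,0.295],"turn": [44,0,0.5],"hand": 0.0}
    - {"dp": [0,0.025,0.345],"turn": [50,0,0.5],"hand": 0.0}
    - {"dp": [0,0.03,0.395],"turn": [56,0,0.5],"hand": 0.0}
    - {"dp": [0,0.033,0.445],"turn": [61,0,1],"hand": 0.0}
    - {"dp": [0,0.036,0.495],"turn": [65,0,1],"hand": 0.0}

```text
t: 17.3
position: [581.8, 170.9, 302.2]
tcp_rot: [-0.069, 0.705, 0.073, 0.702]
ft_force: [1.5, -0.2, 0.4]
opening: 0.002
```

```bash
python3 st.py
python3 - <<'E'
from h import *
from workcell import robot
o=robot.observe();print(o['position']);rel(o,(599.4,239.5,180),11.3)
E
```

```text
t 17.3 bin frame [-62.4718 130.9153 302.1605] tip y 249.41528787498302 11.515907414400667 [ 1.5141 -0.1931  0.3981]
[581.83144368 170.89480849 302.16053723]
dp [0.1224 0.0631 0.0314] turn [ 0.22 -0.21 -0.3 ]
```

arm_command:
  commands:
    - {"dp": [0.0,0.035,0.02],"turn": [0.2,-0.2,-0.3],"hand": 0.0}
    - {"dp": [0.03,0.063,0.031],"turn": [0.2,-0.2,-0.3],"hand": 0.0}
    - {"dp": [0.075,0.063,0.031],"turn": [0.2,-0.2,-0.3],"hand": 0.0}
    - {"dp": [0.12,0.063,0.031],"turn": [0.2,-0.2,-0.3],"hand": 0.0}
    - {"dp": [0.16,0.063,0.031],"turn": [0.2,-0.2,-0.3],"hand": 0.0}
    - {"dp": [0.19,0.063,0.031],"turn": [0.2,-0.2,-0.3],"hand": 0.0}
    - {"dp": [0.19,0.063,0.031],"turn": [0.2,-0.2,-0.3],"hand": 0.0}
    - {"dp": [0.19,0.063,0.031],"turn": [0.2,-0.2,-0.3],"hand": 0.0}

```text
t: 18.1
position: [597.8, 239.3, 111.2]
tcp_rot: [-0.07, 0.705, 0.069, 0.703]
ft_force: [0.2, -0.2, 0.7]
opening: 0.007
```

```bash
python3 st.py
python3 - <<'E'
from h import *
from workcell import robot,optics
import cv2
o=robot.observe();print(o['position']);rel(o,(599.4,239.5,80),11.3)
C=np.zeros((600,800,3),np.uint8);tip=o['position']+[0,0,26]
for i,(n,(x0,y0,x1,y1)) in enumerate((("side",(205,220,305,320)),("wrist",(179,140,379,340)))):
    im=optics.get_image(n);c=optics.camera_info(n);p=proj(c,[tip,[599.4,239.5,97]]);print(n,p)
    z=cv2.resize(im[y0:y1,x0:x1],(400,400),interpolation=cv2.INTER_CUBIC);k=400/(x1-x0)
    for j,q in enumerate(p): cv2.circle(z,tuple(int(v) for v in (q-[x0,y0]+.5)*k),4,((0,0,255),(0,200,0))[j],1)
    C[:400,400*i:400*i+400]=z
s=cv2.imread("pics/r.png");C[400:,:300]=cv2.resize(s[255:335,130:250],(300,200),interpolation=cv2.INTER_CUBIC)
cv2.imwrite("pics/l.png",C)
E
```

```text
t 18.1 bin frame [-33.3946 194.8115 111.2171] tip y 313.3115302298035 11.30899025919254 [ 0.1543 -0.2388  0.734 ]
[597.79209927 239.25760149 111.21713525]
dp [ 0.0312 -0.0001  0.0017] turn [ 0.01 -0.19  0.02]
side [[255.98172202 276.60907855]
 [255.85141228 284.76110556]]
wrist [[271.9061877  259.36935555]
 [275.9643751  230.82270537]]
```

View pics/l.png

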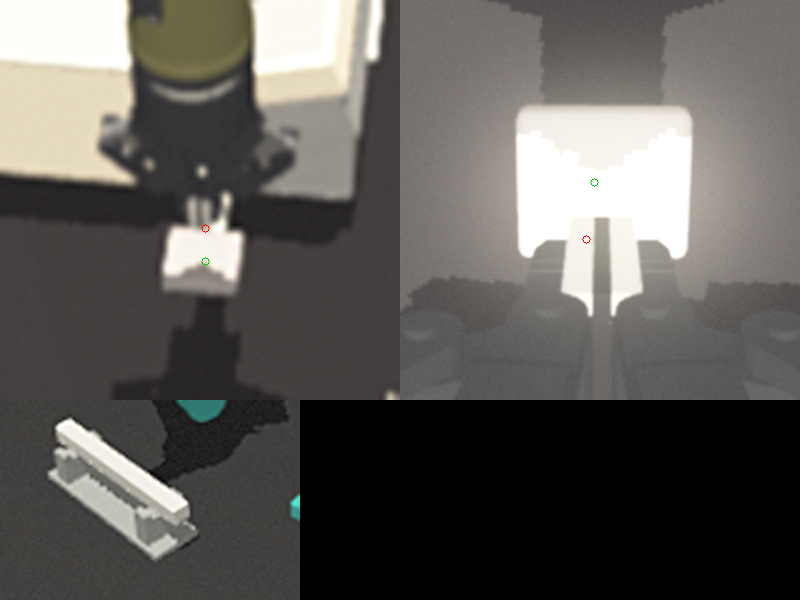

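The fingertips are over the middle of the lever pad, and the rod lies flat on its rest in the bottom left inset. Pressing slowly now.

arm_command:
  commands:
    - {"dp": [0.015,0,0.001],"turn": [0,0,0],"hand": 0.0}
    - {"dp": [0.028,0,0.001],"turn": [0,0,0],"hand": 0.0}
    - {"dp": [0.034,0,0.001],"turn": [0,0,0],"hand": 0.0}
    - {"dp": [0.037,0,0.001],"turn": [0,0,0],"hand": 0.0}
    - {"dp": [0.04,0,0.001],"turn": [0,0,0],"hand": 0.0}
    - {"dp": [0.043,0,0.001],"turn": [0,0,0],"hand": 0.0}
    - {"dp": [0.046,0,0.001],"turn": [0,0,0],"hand": 0.0}

```text
t: 18.9
position: [601.5, 240.3, 68.1]
tcp_rot: [-0.069, 0.703, 0.07, 0.705]
ft_force: [0.1, -0.2, 0.7]
opening: 0.0
```

```bash
python3 st.py
```

```text
t 18.9 bin frame [-29.587  195.1109  68.0953] tip y 313.6108859118725 11.308312406172629 [ 0.107  -0.1641  0.6616]
```

arm_command:
  commands:
    - {"dp": [0.002,0,0],"turn": [0,0,0],"hand": 0.0}
    - {"dp": [0.004,0,0],"turn": [0,0,0],"hand": 0.0}
    - {"dp": [0.006,0,0],"turn": [0,0,0],"hand": 0.0}
    - {"dp": [0.008,0,0],"turn": [0,0,0],"hand": 0.0}

```text
t: 19.3
position: [601.6, 240.5, 60.6]
tcp_rot: [-0.069, 0.702, 0.07, 0.705]
ft_force: [-1.5, 0.2, 4.6]
opening: 0.0
```

arm_command:
  commands:
    - {"dp": [0.003,-0.0005,0],"turn": [0,0,0],"hand": 0.0}
    - {"dp": [0.006,-0.001,0],"turn": [0,0,0],"hand": 0.0}
    - {"dp": [0.009,-0.0015,0],"turn": [0,0,0],"hand": 0.0}
    - {"dp": [0.012,-0.002,0],"turn": [0,0,0],"hand": 0.0}

```text
t: 19.7
position: [601.8, 240.4, 49.7]
tcp_rot: [-0.068, 0.702, 0.071, 0.705]
ft_force: [-3.7, 4.3, 7.0]
opening: -0.002
```

arm_command:
  commands:
    - {"dp": [0.003,-0.001,0],"turn": [0,0,0],"hand": 0.0}
    - {"dp": [0.006,-0.002,0],"turn": [0,0,0],"hand": 0.0}
    - {"dp": [0.009,-0.003,0],"turn": [0,0,0],"hand": 0.0}
    - {"dp": [0.012,-0.004,0],"turn": [0,0,0],"hand": 0.0}
    - {"dp": [0.015,-0.005,0],"turn": [0,0,0],"hand": 0.0}
    - {"dp": [0.018,-0.006,0],"turn": [0,0,0],"hand": 0.0}

```text
t: 20.3
position: [602.4, 237.9, 32.8]
tcp_rot: [-0.066, 0.702, 0.072, 0.705]
ft_force: [-5.3, 9.0, 5.8]
opening: -0.001
```

arm_command:
  commands:
    - {"dp": [0.002,-0.001,0],"turn": [0,0,0],"hand": 0.0}
    - {"dp": [0.004,-0.002,0],"turn": [0,0,0],"hand": 0.0}
    - {"dp": [0.005,-0.002,0],"turn": [0,0,0],"hand": 0.0}

```text
t: 20.6
position: [602.6, 237.4, 29.0]
tcp_rot: [-0.065, 0.702, 0.073, 0.706]
ft_force: [-4.1, 2.8, 8.0]
opening: 0.001
```

arm_command:
  commands:
    - {"dp": [0.002,-0.001,0],"turn": [0,0,0],"hand": 0.0}
    - {"dp": [0.004,-0.002,0],"turn": [0,0,0],"hand": 0.0}

```text
t: 20.8
position: [602.7, 236.7, 26.5]
tcp_rot: [-0.064, 0.702, 0.074, 0.706]
ft_force: [-3.6, 3.1, 8.1]
opening: -0.001
```

arm_command:
  commands:
    - {"dp": [0.001,-0.001,0],"turn": [0,0,0],"hand": 0.0}
    - {"dp": [0.002,-0.001,0],"turn": [0,0,0],"hand": 0.0}

```text
t: 21.0
position: [602.7, 236.7, 26.0]
tcp_rot: [-0.064, 0.701, 0.074, 0.706]
ft_force: [-4.3, 1.6, 9.4]
opening: -0.004
```

arm_command:
  commands:
    - {"dp": [0.001,-0.001,0],"turn": [0,0,0],"hand": 0.0}
    - {"dp": [0.001,-0.001,0],"turn": [0,0,0],"hand": 0.0}

```text
t: 21.2
position: [602.8, 236.8, 26.5]
tcp_rot: [-0.063, 0.701, 0.075, 0.706]
ft_force: [-3.8, 1.9, 8.5]
opening: 0.001
```

```bash
cat > p.py <<'E'
from h import *
from workcell import robot
import sys
o=robot.observe();print(o['t'],o['position'],o['ft_force'],yaw(o['tcp_rot']))
rel(o,(602,235.5,float(sys.argv[1])),11.3)
E
python3 p.py 23
```

```text
21.2 [602.77122772 236.84337766  26.48779903] [-3.80946071  1.87609132  8.46833782] 11.17568040137191
dp [ 0.0035 -0.0012 -0.001 ] turn [-0.12  0.51 -0.91]
```

arm_command:
  commands:
    - {"dp": [0.002,-0.001,0],"turn": [0,0.2,-0.4],"hand": 0.0}
    - {"dp": [0.0035,-0.001,0],"turn": [0,0.5,-0.9],"hand": 0.0}
    - {"dp": [0.0035,-0.001,0],"turn": [0,0.5,-0.9],"hand": 0.0}

```text
t: 21.5
position: [602.7, 236.0, 24.3]
tcp_rot: [-0.069, 0.704, 0.069, 0.704]
ft_force: [-3.5, -1.5, 9.5]
opening: 0.002
```

```bash
python3 p.py 20
```

```text
21.5 [602.73762977 235.98102655  24.29911762] [-3.47585623 -1.49414794  9.48219207] 11.209449422673613
dp [ 0.0043 -0.0003 -0.0008] turn [-0.09  0.01  0.02]
```

arm_command:
  commands:
    - {"dp": [0.002,-0.0005,0],"turn": [0,0,0],"hand": 0.0}
    - {"dp": [0.0035,-0.001,0],"turn": [0,0,0],"hand": 0.0}
    - {"dp": [0.0035,-0.001,0],"turn": [0,0,0],"hand": 0.0}

```text
t: 21.8
position: [602.9, 235.2, 22.2]
tcp_rot: [-0.069, 0.703, 0.069, 0.704]
ft_force: [-2.4, 0.3, 9.8]
opening: -0.003
```

```bash
python3 p.py 18
```

```text
21.8 [602.88721806 235.24543279  22.24521769] [-2.38928094  0.26831684  9.76422806] 11.205373065053982
dp [ 0.0042  0.0004 -0.0008] turn [-0.09  0.05 -0.  ]
```

arm_command:
  commands:
    - {"dp": [0.002,-0.0005,0],"turn": [0,0,0],"hand": 0.0}
    - {"dp": [0.003,-0.001,0],"turn": [0,0,0],"hand": 0.0}
    - {"dp": [0.003,-0.001,0],"turn": [0,0,0],"hand": 0.0}

```text
t: 22.1
position: [603.0, 234.8, 20.8]
tcp_rot: [-0.069, 0.703, 0.069, 0.704]
ft_force: [-2.8, 0.9, 9.9]
opening: 0.003
```

arm_command:
  commands:
    - {"dp": [0.002,-0.0005,0],"turn": [0,0,0],"hand": 0.0}
    - {"dp": [0.003,-0.0005,0],"turn": [0,0,0],"hand": 0.0}
    - {"dp": [0.003,-0.0005,0],"turn": [0,0,0],"hand": 0.0}

```text
t: 22.4
position: [603.1, 234.3, 19.4]
tcp_rot: [-0.069, 0.703, 0.069, 0.705]
ft_force: [-3.1, -2.1, 10.8]
opening: -0.001
```

```bash
python3 p.py 16;python3 - <<'E'
from h import *
from m import W
from workcell import optics
import cv2
B=[668.8,54.8,.1977]
# lid corner on -y side, near edge, vs lever angle (hinge x=160,z~140)
c=optics.camera_info("scene");im=optics.get_image("scene");cv2.imwrite("pics/lv.png",im)
for th in(.36,.39,.42,.45):
    a=1.7*th;e=[160-146*np.cos(a),-75,141+146*np.sin(a)];f=[160-146*np.cos(a),75,141+146*np.sin(a)]
    print(th,proj(c,W(B,[e,f])))
E
```

```text
22.4 [603.12396735 234.34102836  19.370786  ] [-3.09959993 -2.08178495 10.83399352] 11.206408667946796
dp [ 0.0034  0.0014 -0.0009] turn [-0.09  0.14 -0.05]
0.36 [[331.6 188.6]
 [345.1 162.6]]
0.39 [[333.6 186.7]
 [346.9 160.8]]
0.42 [[335.7 184.8]
 [348.9 159. ]]
0.45 [[338.  183.1]
 [351.  157.4]]
```

arm_command:
  commands:
    - {"dp": [0.002,-0.0005,0],"turn": [0,0,0],"hand": 0.0}
    - {"dp": [0.0035,-0.0005,0],"turn": [0,0,0],"hand": 0.0}
    - {"dp": [0.0035,-0.0005,0],"turn": [0,0,0],"hand": 0.0}

```text
t: 22.75
position: [603.3, 233.7, 17.5]
tcp_rot: [-0.069, 0.703, 0.069, 0.705]
ft_force: [-3.3, -1.2, 10.8]
opening: -0.002
```

```bash
python3 p.py 16;python3 - <<'E'
from workcell import optics
import cv2,numpy as np
im=optics.get_image("scene");z=cv2.resize(im[140:240,300:400],(600,600),interpolation=cv2.INTER_CUBIC)
for i in range(0,600,60):
    cv2.putText(z,str(300+i//6),(i,8),0,.35,(0,255,0));cv2.putText(z,str(140+i//6),(0,i+8),0,.35,(0,255,255));z[i,::5]=(0,160,0);z[::5,i]=(0,160,0)
cv2.imwrite("pics/lv2.png",z)
E
```

```text
22.75 [603.28580615 233.69016558  17.54921434] [-3.30293097 -1.22887056 10.79238084] 11.211375290805021
dp [ 0.0015  0.002  -0.0009] turn [-0.09  0.19 -0.03]
```

View pics/lv2.png

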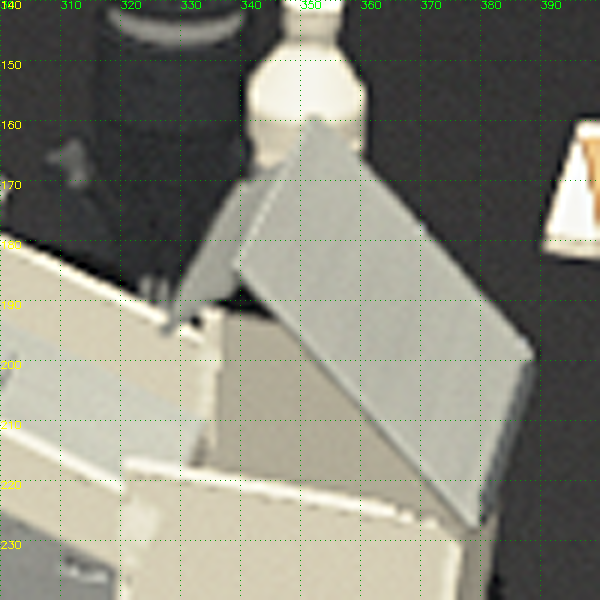

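The lid is nearly fully raised, with its corners at (339,184) and (351,159), and the jar has left the ramp. The force hasn't yet shown the hard stop, so I'll keep pressing in small steps.

arm_command:
  commands:
    - {"dp": [0.002,-0.0003,0],"turn": [0,0,0],"hand": 0.0}
    - {"dp": [0.0035,-0.0003,0],"turn": [0,0,0],"hand": 0.0}
    - {"dp": [0.0035,-0.0003,0],"turn": [0,0,0],"hand": 0.0}

```text
t: 23.1
position: [603.5, 233.6, 17.1]
tcp_rot: [-0.069, 0.702, 0.07, 0.705]
ft_force: [-5.7, -1.2, 17.0]
opening: 0.0
```

arm_command:
  commands:
    - {"dp": [0.002,-0.0003,0],"turn": [0,0,0],"hand": 0.0}
    - {"dp": [0.0035,-0.0003,0],"turn": [0,0,0],"hand": 0.0}
    - {"dp": [0.0035,-0.0003,0],"turn": [0,0,0],"hand": 0.0}

```text
t: 23.4
position: [603.5, 233.6, 17.1]
tcp_rot: [-0.068, 0.702, 0.07, 0.706]
ft_force: [-5.7, -0.6, 20.1]
opening: 0.001
```

On the stop at z=17.1. The reading is 20 N, so I'll relax slightly and hold for two seconds.

arm_command:
  commands:
    - {"dp": [0.003,0,0],"turn": [0,0,0],"hand": 0.0}
    - {"dp": [0.0028,0,0],"turn": [0,0,0],"hand": 0.0}
    - {"dp": [0.0028,0,0],"turn": [0,0,0],"hand": 0.0}
    - {"dp": [0.0028,0,0],"turn": [0,0,0],"hand": 0.0}
    - {"dp": [0.0028,0,0],"turn": [0,0,0],"hand": 0.0}
    - {"dp": [0.0028,0,0],"turn": [0,0,0],"hand": 0.0}
    - {"dp": [0.0028,0,0],"turn": [0,0,0],"hand": 0.0}
    - {"dp": [0.0028,0,0],"turn": [0,0,0],"hand": 0.0}
    - {"dp": [0.0028,0,0],"turn": [0,0,0],"hand": 0.0}
    - {"dp": [0.0028,0,0],"turn": [0,0,0],"hand": 0.0}

```text
t: 24.4
position: [603.5, 233.6, 17.1]
tcp_rot: [-0.068, 0.701, 0.07, 0.706]
ft_force: [-4.9, -2.5, 17.3]
opening: -0.002
```

arm_command:
  commands:
    - {"dp": [0.0028,0,0],"turn": [0,0,0],"hand": 0.0}
    - {"dp": [0.0028,0,0],"turn": [0,0,0],"hand": 0.0}
    - {"dp": [0.0028,0,0],"turn": [0,0,0],"hand": 0.0}
    - {"dp": [0.0028,0,0],"turn": [0,0,0],"hand": 0.0}
    - {"dp": [0.0028,0,0],"turn": [0,0,0],"hand": 0.0}
    - {"dp": [0.0028,0,0],"turn": [0,0,0],"hand": 0.0}
    - {"dp": [0.0028,0,0],"turn": [0,0,0],"hand": 0.0}

```text
t: 25.1
position: [603.5, 233.6, 17.1]
tcp_rot: [-0.068, 0.701, 0.07, 0.707]
ft_force: [-5.6, -2.0, 16.8]
opening: 0.001
```

```bash
python3 p.py 16
python3 - <<'E'
from workcell import optics
import cv2,numpy as np
for n,(x0,y0,x1,y1) in(("scene",(260,160,360,260)),("side",(215,165,315,265))):
    im=optics.get_image(n);cv2.imwrite(f"pics/h{n}.png",im)
    m=cv2.inRange(cv2.cvtColor(im[y0:y1,x0:x1],cv2.COLOR_BGR2HSV),(4,110,50),(16,255,255));ys,xs=np.nonzero(m);print(n,len(xs),(xs.mean()+x0,ys.mean()+y0) if len(xs) else 0)
E
```

```text
25.1 [603.53989485 233.63327493  17.11995354] [-5.56272221 -2.03240833 16.75377194] 11.221974873457977
dp [ 0.0011  0.0021 -0.0012] turn [-0.08  0.5  -0.08]
scene 0 0
side 73 (np.float64(217.35616438356163), np.float64(227.0))
```

The jar is gone from the ramp and the lever has been held for 2.1 s. Easing up at about 35 mm/s.

arm_command:
  commands:
    - {"dp": [0.0,0,0],"turn": [0,0.2,0],"hand": 0.0}
    - {"dp": [-0.003,0.001,0],"turn": [0,0.5,0],"hand": 0.0}
    - {"dp": [-0.0065,0.002,0],"turn": [0,0.5,0],"hand": 0.0}
    - {"dp": [-0.01,0.003,0],"turn": [0,0.5,0],"hand": 0.0}
    - {"dp": [-0.0135,0.004,0],"turn": [0,0.5,0],"hand": 0.0}
    - {"dp": [-0.017,0.005,0],"turn": [0,0.5,0],"hand": 0.0}
    - {"dp": [-0.0205,0.0055,0],"turn": [0,0.5,0],"hand": 0.0}
    - {"dp": [-0.024,0.006,0],"turn": [0,0.5,0],"hand": 0.0}
    - {"dp": [-0.0275,0.006,0],"turn": [0,0.5,0],"hand": 0.0}
    - {"dp": [-0.031,0.0065,0],"turn": [0,0.5,0],"hand": 0.0}

```text
t: 26.2
position: [601.8, 240.5, 49.4]
tcp_rot: [-0.068, 0.704, 0.07, 0.704]
ft_force: [-2.2, 0.5, 6.2]
opening: -0.005
```

arm_command:
  commands:
    - {"dp": [-0.002,0,0],"turn": [0,0,0],"hand": 0.0}
    - {"dp": [-0.005,0,0],"turn": [0,0,0],"hand": 0.0}
    - {"dp": [-0.008,0,0],"turn": [0,0,0],"hand": 0.0}
    - {"dp": [-0.01,0,0],"turn": [0,0,0],"hand": 0.0}
    - {"dp": [-0.012,0,0],"turn": [0,0,0],"hand": 0.0}
    - {"dp": [-0.014,0,0],"turn": [0,0,0],"hand": 0.0}
    - {"dp": [-0.016,0,0],"turn": [0,0,0],"hand": 0.0}
    - {"dp": [-0.018,0,0],"turn": [0,0,0],"hand": 0.0}
    - {"dp": [-0.02,0,0],"turn": [0,0,0],"hand": 0.0}

```text
t: 27.1
position: [601.8, 240.4, 69.2]
tcp_rot: [-0.068, 0.704, 0.07, 0.704]
ft_force: [-0.0, 0.6, -0.7]
opening: 0.002
```

```bash
python3 p.py 70
```

```text
27.1 [601.76891985 240.37582583  69.21417089] [-0.04663129  0.56195439 -0.67795083] 11.22121410975441
dp [-0.0008 -0.0048 -0.0007] turn [-0.08  0.01 -0.12]
```

Contact ended gently at about z=66, the same height as when it started. Raising clear and checking the scene.

arm_command:
  commands:
    - {"dp": [-0.01,0,0],"turn": [0,0,0],"hand": 0.0}
    - {"dp": [-0.04,0,0],"turn": [0,0,0],"hand": 0.0}
    - {"dp": [-0.09,0,0],"turn": [0,0,0],"hand": 0.0}
    - {"dp": [-0.14,0.02,0],"turn": [0,0,0],"hand": 0.0}
    - {"dp": [-0.19,0.04,0],"turn": [0,0,0],"hand": 0.0}
    - {"dp": [-0.2,0.06,0],"turn": [0,0,0],"hand": 0.0}
    - {"dp": [-0.2,0.08,0],"turn": [0,0,0],"hand": 0.0}
    - {"dp": [-0.2,0.08,0],"turn": [0,0,0],"hand": 0.0}

```text
t: 27.9
position: [585.3, 321.0, 269.4]
tcp_rot: [-0.069, 0.704, 0.071, 0.704]
ft_force: [-0.8, 0.1, -0.7]
opening: 0.0
```

Run:
```python
from workcell import optics,robot
import cv2,numpy as np
print(robot.observe()['t'],robot.observe()['position'])
s=optics.get_image("scene");d=optics.get_image("side")
for n,im in(("scene",s),("side",d)):
    a=cv2.imread(f"pics/{n}0.png").astype(int);df=(abs(a-im).max(2)>45).astype(np.uint8)
    for nm,b in {"scene":{"lid":(322,188,388,225),"beaker":(205,198,235,236),"bottle":(338,138,362,185),"box":(262,164,302,192),"rest":(140,255,215,325)},"side":{"lid":(192,193,252,237),"beaker":(338,226,362,258),"bottle":(218,344,250,390),"box":(297,318,338,370),"rest":(310,150,378,200),"pad":(243,275,270,295)}}[n].items():
        print(n,nm,int(df[b[1]:b[3],b[0]:b[2]].sum()),"of",(b[3]-b[1])*(b[2]-b[0]))
C=np.hstack([cv2.resize(s[130:340,140:420],(400,300)),cv2.resize(d[140:380,180:390],(400,300))]);cv2.imwrite("pics/f.png",C)
```

```text
27.9 [585.2699261  321.01656519 269.3875148 ]
scene lid 0 of 2442
scene beaker 0 of 1140
scene bottle 214 of 1128
scene box 137 of 1120
scene rest 173 of 5250
side lid 1146 of 2640
side beaker 0 of 768
side bottle 230 of 1472
side box 567 of 2132
side rest 1467 of 3400
side pad 0 of 540
```

Run:
```python
from workcell import optics,job
import cv2,numpy as np
for n,(x0,y0,x1,y1) in(("scene",(255,160,400,290)),("side",(240,165,315,300))):
    im=optics.get_image(n);m=cv2.inRange(cv2.cvtColor(im[y0:y1,x0:x1],cv2.COLOR_BGR2HSV),(4,110,50),(16,255,255));print(n,"amber px",int((m>0).sum()))
s=optics.get_image("scene")
def rod(im): 
    m=cv2.inRange(im[255:330,140:220],(205,205,205),(255,255,255));ys,xs=np.nonzero(m);return len(xs),xs.mean()+140,ys.mean()+255
print(rod(cv2.imread("pics/scene0.png")),rod(s))
print(job.finish_job())
```

```text
scene amber px 9
side amber px 0
(372, np.float64(177.43279569892474), np.float64(281.4489247311828)) (375, np.float64(178.40800000000002), np.float64(281.072))
the job is handed in; nothing more can be done
None
```

I did the steps in the order asked and handed the job in at about 28 s of the 72 s allowed. That the jar is inside the bin is inferred, as I had no picture of it there.

- **Jar and rod:** The rod pushed the jar through the sleeve at about 8–9 N. A picture then showed the jar resting against the shut lid. I laid the rod back on its rest, and the last scene picture puts it within about a pixel of where it started.
- **Lever:** I pressed it to its stop and held it there for about 2.1 s. Readings on the stop were 17–20 N of vertical force, about 21 N in total, under the 25 N limit. I then let it up at about 20–40 mm/s.
- **Last checks:** The lid area in the scene view matches the start picture exactly. In the side view the lever pad matches and no amber shows on the ramp. The scene view picked up 9 stray amber pixels, against 150–250 when the jar lay there.

**What went wrong or disagreed**
- The first grasp closed on nothing, because the real fingertips sit about 26 mm behind the reported TCP. I corrected for this and gripped the rod on the next try.
- The side view differed from the start picture at the lid, rest, bottle and slide box, and so did the scene view at the bottle and slide box. I put this down to the arm and its shadow. I couldn't confirm it, because the viewer's picture limit was reached before the final look.
- The beaker was unchanged in both views.

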